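# Change the condiment tray, keeping the order of the jars

## Robot

A 6-joint arm with a two-finger parallel gripper is mounted at the origin on the work surface. World frame = base frame: x ahead of the robot, y to its left, z up, the work surface at z = 0. Lengths are in m, angles in rad, forces in N, time in s.
With the tool pointing down it reaches from about 0.25 to 0.725 m from the base axis. Payload 4 kg.
Tool frame: the origin (TCP) lies on the centre line of the jaws, within the pads' length; the fingertips stand 8 mm ahead of it and the grasp point (between the pads) lies 11 mm behind it; z points along the fingers, y is the line along which they close (so a half turn about z gives the same grasp; the last joint's range is limited). The gripper opens to 85 mm and grips with 20 to 120 N. Pads are 22 mm wide; open, the fingers measure 114 mm over their backs; the gripper's body (76 mm by 85 mm) begins 54 mm behind the grasp point. The pads swing forward as they close: fully open they stand 13 mm farther back than shut.
Start: joints at [-1.128, 0.241, 0.005, 1.335, 0, 1.571], TCP at [0.214, -0.452, 0.239] pointing down, gripper open.
Joint ranges: [-2.72, 2.72], [-1.05, 1.87], [-1.09, 1.28], [-1.99, 2.15], [-1.42, 1.44], [-3.14, 3.14]. Speed limits (rad/s): [2.79, 2.79, 3.14, 3.14, 3.14, 3.14].

## Interface

Orientations are given as a unit quaternion [x, y, z, w].
In Python, from workcell import readout, cams, env gives the robot as it stands.
- The arm moves only by the tool drive_tool, never from a script. Its argument "series" is a list of rows, each a list of 7 numbers: the turn, a rotation vector about the world's x, y, z in rad, then the shift along the world's x, y, z in cm, then the opening, from 0 (shut) to 1 (fully open). In form: [[ax, ay, az, tx, ty, tz, jaw], ...]. A call has 1 to 20 rows; each row is the pose to reach, as a shift and turn from the pose commanded when the call began; what a row does not reach only later rows make up. A row lasts 1/12 s, in which the tool goes at most 41.7 mm and 7.16 degrees, less where a joint would pass 70% of its speed; a pose out of reach is approached as far as the arm can. A call with a gripper value outside its range is refused whole. The fingers move at their own pace and stop on an object; "squeeze" is the grip in N (left out, the last holds). Time passes only in rows, so rows that repeat a pose let the fingers close. It gives the time, the measured TCP pose, the force, the opening and the grip force at its end, in the units of the state.
- readout.state(): the state, without advancing time (a new reading comes with each control period).
- cams.grab_frame(name): name is "side" or "top"; returns a dict with "pixels" (384x512x3 uint8, red, green, blue), "fx", "fy", "cx", "cy" (pixels), "k1" (the pictures are not rectified: a ray, as slopes to the right and down, at radius r is drawn at 1 + k1 r^2 times it, then the intrinsics apply), "position" and "orientation" of the camera in the world. Camera axes: x right, y down, z forward; pixel columns grow to the right and rows downward; lengths in m; the calibration is good to about 2 mm. A picture is of the moment at which its call begins. There is no depth.
- env.sign_off(): hands the job in; it is judged then, once.
The state is a dict: "time_s": time; "joint_positions": joint angles; "dq": joint speeds; "joint_torque": joint torques, N m; "eef_pos": TCP position; "orientation": TCP orientation; "ft_force": force on the tool from outside, world axes, zero at the start; "moment": the same for the moment, N m; "opening": finger opening in m; "gripper_force": force on a finger pad.
Only numpy, scipy, OpenCV 4.12 (cv2) and the standard library are available. Lean on these libraries where they do the work, as an engineer would, in place of code of your own. Each camera call takes 0.05 s, during which the arm holds its last target. There are 200 camera calls.

## Task

Move the four seasoning jars from the old wooden tray to the clean metal tray, one per compartment, in the same order counted from the orange handle: the jar next to the handle in the old tray goes next to the handle in the new one, and so on along the row. Keep the jars upright, and leave each standing flat on the floor of its compartment, let go.

Things in the scene. Friction and masses are not known exactly. Their poses are not given: they have to be found in the camera images.
- red_jar: loose round seasoning jar, diameter 44 mm, height 85 mm, straight-sided, dark red filling, red screw lid (top 27 mm) with shaker holes; 0.12 to 0.26 kg; origin at the centre of its underside, z up; its turn about z does not matter
- yellow_jar: loose round seasoning jar, diameter 44 mm, height 85 mm, straight-sided, ochre filling, yellow screw lid (top 27 mm) with shaker holes; 0.12 to 0.26 kg; origin at the centre of its underside, z up; its turn about z does not matter
- green_jar: loose round seasoning jar, diameter 44 mm, height 85 mm, straight-sided, olive green filling, green screw lid (top 27 mm) with shaker holes; 0.12 to 0.26 kg; origin at the centre of its underside, z up; its turn about z does not matter
- white_jar: loose round seasoning jar, diameter 44 mm, height 85 mm, straight-sided, off-white filling, white screw lid (top 27 mm) with shaker holes; 0.12 to 0.26 kg; origin at the centre of its underside, z up; its turn about z does not matter
- red_pad: flat red drip pad, 58 x 58 mm, 3 mm thick, fixed in the compartment of the old tray where the red jar stands at the start; its edges show around the jar; it stays there. Origin at the centre of its underside, x and y along the old tray's
- yellow_pad: flat yellow drip pad, 58 x 58 mm, 3 mm thick, fixed in the compartment of the old tray where the yellow jar stands at the start; its edges show around the jar; it stays there. Origin at the centre of its underside, x and y along the old tray's
- green_pad: flat green drip pad, 58 x 58 mm, 3 mm thick, fixed in the compartment of the old tray where the green jar stands at the start; its edges show around the jar; it stays there. Origin at the centre of its underside, x and y along the old tray's
- white_pad: flat white drip pad, 58 x 58 mm, 3 mm thick, fixed in the compartment of the old tray where the white jar stands at the start; its edges show around the jar; it stays there. Origin at the centre of its underside, x and y along the old tray's
- old_tray: dark wooden tray, holds the jars, each on a pad, at the start. 268 mm long (x), 72 wide (y), fixed, any yaw. Floor 5 mm thick, walls 4 thick, 20 high. Four compartments 62 x 64 mm inside, centres x = +99, +33, -33, -99, y = 0 from the handle end. Handle: orange bar along y at x = +140, 72 long, 16 thick, top 74 high. Origin: centre of underside, x along the row towards the handle.
- new_tray: clean aluminium tray, empty, no pads, on the other side (y) of the table. 268 mm long (x), 72 wide (y), fixed, any yaw. Floor 5 mm thick, walls 4 thick, 20 high. Four compartments 62 x 64 mm inside, centres x = +99, +33, -33, -99, y = 0 from the handle end. Handle: orange bar along y at x = +140, 72 long, 16 thick, top 74 high. Origin: centre of underside, x along the row towards the handle.
Not all that is in view belongs to the job. Several things have the shape of the yellow_jar; the one meant has the colours described above. There is more than one size of the green_jar; the job needs the smaller.

How it is judged:
By the outcome, as a careful person would: the job done as asked, in the order asked, and still so for the second after the job is handed in, with the robot touching nothing.
It also fails if it takes over 112 s, if anything falls off the work surface, if the arm or the gripper's body presses on something with over 40 N, if the wrist force passes 120 N, or if a joint passes its speed limit or range.

## Working session

There is one attempt and no reset: what is moved stays moved. The work goes in short steps, Python scripts to look and compute and a tool call to move; the robot and the scene stay as the last step left them, time stands still between calls to the robot, and variables do not carry over. Pictures are saved under pics/ and viewed, at most 14 in all, crops included, and the job is handed in when it is done.

Besides the shell and the picture viewer there is one more tool, called after "Request:" by a JSON object that holds its "fn" and its "kwargs", one argument or row to a line. drive_tool: Moves the arm, as the interface text tells. Its arguments: {"type":"object","properties":{"series":{"type":"array","items":{"type":"array","items":{"type":"number"}}},"squeeze":{"type":"number"}},"required":["series"]}

```bash
mkdir -p pics; cat > h.py <<'E'
import numpy as np, cv2
from scipy.spatial.transform import Rotation as R
from workcell import readout, cams, env
def grab(n,fn=None):
    f=cams.grab_frame(n)
    if fn: cv2.imwrite('pics/'+fn,f['pixels'][:,:,::-1])
    return f
def K(f): return np.array([[f['fx'],0,f['cx']],[0,f['fy'],f['cy']],[0,0,1.]]),np.array([f['k1'],0,0,0.])
def toplane(f,px,z):
    k,d=K(f); u=cv2.undistortPointsIter(np.array(px,float).reshape(-1,1,2),k,d,None,None,(3,100,1e-10)).reshape(-1,2)
    r=R.from_quat(f['orientation']).apply(np.c_[u,np.ones(len(u))]); p=np.array(f['position'])
    return p+r*((z-p[2])/r[:,2])[:,None]
def proj(f,P):
    k,d=K(f); Rt=R.from_quat(f['orientation']).as_matrix().T
    return cv2.projectPoints(np.array(P,float).reshape(-1,3),cv2.Rodrigues(Rt)[0],-Rt@np.array(f['position']),k,d)[0].reshape(-1,2)
E
python3 - <<'E'
from h import *
for n in('top','side'):
    f=grab(n,n+'0.png'); print({k:v for k,v in f.items() if k!='pixels'})
print(readout.state())
E
```

```text
{'fx': 491.4541699934815, 'fy': 491.4541699934815, 'cx': 251.5415063398679, 'cy': 190.33416565161565, 'k1': 0.07165370217736165, 'position': array([ 0.36204816, -0.00938008,  0.97523428]), 'orientation': array([-0.69406609,  0.71497349, -0.04907308,  0.06838871])}
{'fx': 479.9693259675775, 'fy': 479.9693259675775, 'cx': 254.03540872387057, 'cy': 188.0293596965235, 'k1': -0.08189639017650029, 'position': array([ 0.32311557, -0.57177657,  0.78669881]), 'orientation': array([ 0.92602464, -0.15802791,  0.0560513 , -0.33817717])}
{'time_s': 0.1, 'joint_positions': array([-1.12801225e+00,  2.41342578e-01,  3.85957212e-03,  1.33521729e+00,
        3.61351887e-05,  1.57080215e+00]), 'dq': array([ 8.19181876e-05, -1.98064298e-03,  3.26211721e-03, -9.52630836e-04,
       -1.04890070e-04, -1.29880085e-04]), 'joint_torque': array([ 3.64954421e-04, -3.73137939e+01,  2.53009772e+01,  1.08583731e-02,
        4.37621259e-05,  3.69155799e-06]), 'eef_pos': array([ 0.21399924, -0.45127307,  0.23849975]), 'orientation': array([ 9.75592921e-01,  2.19584938e-01, -1.91419887e-04, -9.32713803e-04]), 'ft_force': array([-0.4029167 , -0.18873521,  0.17060608]), 'moment': array([-0.05781617, -0.01654735, -0.0408151 ]), 'gripper_force': 0.0, 'opening': 0.08539262010895841}
```

View pics/top0.png

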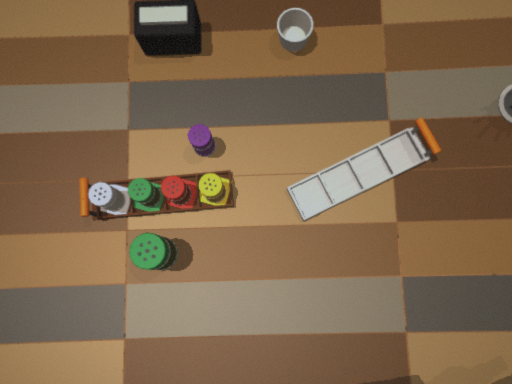

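View pics/side0.png

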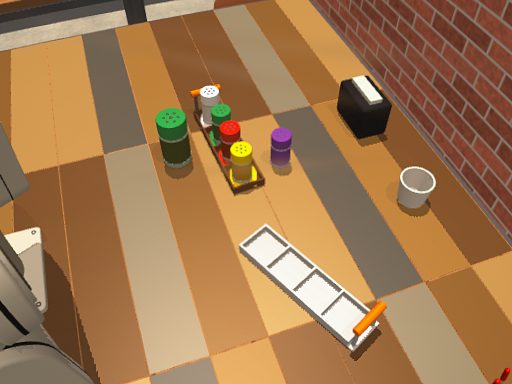

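The top picture shows the old tray at about (160,195), handle left at (85,197); from the handle the order is white (101,194), green (143,192), red (176,190), yellow (211,187). The new tray is at about (360,170) with its handle at (428,137). Other objects: a big green jar (150,252) and a purple jar (201,140). The side picture agrees.

```bash
python3 - <<'E'
import cv2
i=cv2.imread('pics/top0.png')
a=cv2.resize(i[165:225,75:245],None,fx=4.7,fy=4.7,interpolation=cv2.INTER_CUBIC)
b=cv2.resize(i[110:225,280:450],None,fx=4.7,fy=4.7,interpolation=cv2.INTER_CUBIC)
cv2.imwrite('pics/a.png',a);cv2.imwrite('pics/b.png',b)
E
```

```text
(no output)
```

View pics/a.png

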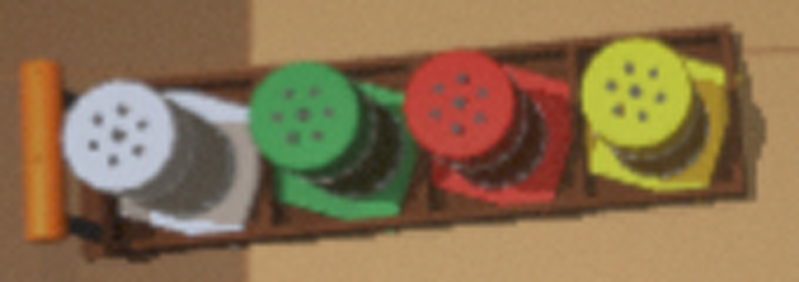

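View pics/b.png

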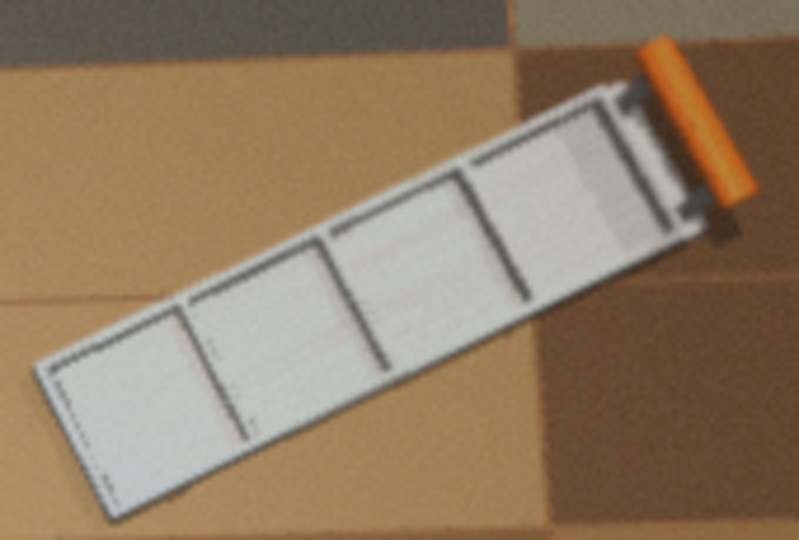

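```bash
python3 - <<'E'
from h import *
f=grab('top')
c=lambda p,o:(np.array(p,float)+.5)/4.7-.5+np.array(o)
P=toplane(f,c([(119,135),(304,115),(460,104),(636,92)],(75,165)),.093); print('jars WGRY',P.round(4)); d=np.diff(P[:,:2],axis=0);print(np.hypot(*d.T))
def fit(px,z,loc,n):
    W=toplane(f,px,z)[:,:2]; L=np.array(loc,float); 
    A,b=L-L.mean(0),W-W.mean(0); H=A.T@b; U,S,V=np.linalg.svd(H); D=np.diag([1,np.linalg.det(V.T@U.T)]); r=V.T@D@U.T
    t=W.mean(0)-r@L.mean(0); print(n,t.round(4),'yaw',np.arctan2(r[1,0],r[0,0]).round(4),'res',(W-L@r.T-t).round(4).tolist())
    cs=np.array([[x,0] for x in(.099,.033,-.033,-.099)])@r.T+t; print(cs.round(4).tolist()); return r,t
def full(r,t,n,img,o):
    for x in(-.134,-.0,.134):
        for y in(-.036,.036):
            pass
new=fit(c([(38,366),(113,521),(706,232),(617,84)],(280,110)),.02,[(-.134,.036),(-.134,-.036),(.134,-.036),(.134,.036)],'new')
old=fit(c([(731,27),(747,195),(88,252),],(75,165)),.02,[(-.134,-.036),(-.134,.036),(.134,.036)],'old')
# check with side camera
s=grab('side'); im=s['pixels'][:,:,::-1].copy()
for (r,t) in(new,old):
    q=np.array([(-.134,.036),(-.134,-.036),(.134,-.036),(.134,.036)])@r.T+t
    cv2.polylines(im,[np.round(proj(s,np.c_[q,np.full(4,.02)])).astype(int)],True,(255,0,255),1)
th=np.linspace(0,6.28,40)
for p in P: cv2.polylines(im,[np.round(proj(s,np.c_[p[0]+.022*np.cos(th),p[1]+.022*np.sin(th),0*th+.093])).astype(int)],True,(255,0,255),1)
cv2.imwrite('pics/s1.png',cv2.resize(im[70:360,180:400],None,fx=2.05,fy=2.05))
big=toplane(f,[(150,251),(201,133)],.12);print('big green, purple approx',big.round(3))
E
```

```text
jars WGRY [[0.5139 0.2894 0.093 ]
 [0.5195 0.2178 0.093 ]
 [0.5219 0.1572 0.093 ]
 [0.5244 0.0886 0.093 ]]
[0.07178902 0.06072871 0.06865592]
new [ 0.5497 -0.1952] yaw -1.1444 res [[-0.0008, 0.0016], [-0.0013, 0.0031], [0.0013, -0.0031], [0.0008, -0.0016]]
[[0.5906, -0.2853], [0.5633, -0.2252], [0.536, -0.1652], [0.5088, -0.1051]]
old [0.5211 0.1894] yaw 1.6236 res [[0.0003, -0.0015], [0.0003, -0.0029], [-0.0006, 0.0044]]
[[0.5159, 0.2883], [0.5194, 0.2224], [0.5229, 0.1565], [0.5263, 0.0906]]
big green, purple approx [[0.405 0.191 0.12 ]
 [0.614 0.1   0.12 ]]
```

View pics/s1.png

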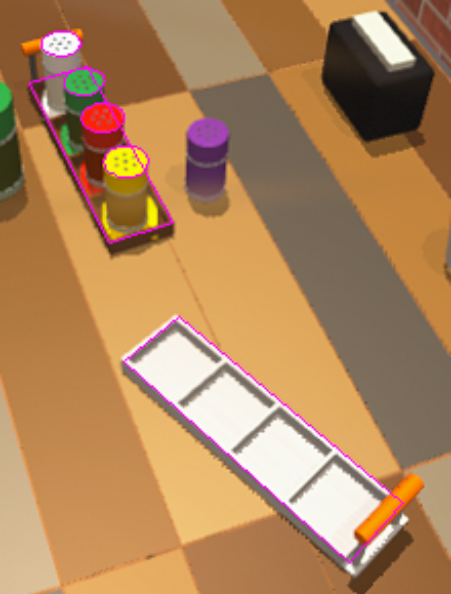

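The overlay matches the jars (lids at crop (60,45) to (126,162)) and both trays to a few mm. The new tray runs slightly past the model at its handle end, because of the handle bracket. I'm moving above the white jar now.

Request:
{"fn": "drive_tool", "kwargs": {
  "series": [
    [0,0,0.3,6,15,-1,0.85],
    [0,0,1.18,30,74.1,-1.9,0.85],
    [0,0,1.18,30,74.1,-1.9,0.85],
    [0,0,1.18,30,74.1,-1.9,0.85],
    [0,0,1.18,30,74.1,-1.9,0.85],
    [0,0,1.18,30,74.1,-1.9,0.85],
    [0,0,1.18,30,74.1,-1.9,0.85],
    [0,0,1.18,30,74.1,-1.9,0.85],
    [0,0,1.18,30,74.1,-1.9,0.85],
    [0,0,1.18,30,74.1,-1.9,0.85],
    [0,0,1.18,30,74.1,-1.9,0.85],
    [0,0,1.18,30,74.1,-1.9,0.85],
    [0,0,1.18,30,74.1,-1.9,0.85],
    [0,0,1.18,30,74.1,-1.9,0.85],
    [0,0,1.18,30,74.1,-1.9,0.85],
    [0,0,1.18,30,74.1,-1.9,0.85],
    [0,0,1.18,30,74.1,-1.9,0.85],
    [0,0,1.18,30,74.1,-1.9,0.85],
    [0,0,1.18,30,74.1,-1.9,0.85],
    [0,0,1.18,30,74.1,-1.9,0.85]
  ],
  "squeeze": 40
}}

```text
time_s: 1.87
eef_pos: [0.5154, 0.2949, 0.2184]
orientation: [0.687, 0.727, 0.001, -0.001]
ft_force: [-0.4, -0.1, -0.8]
opening: 0.0727
gripper_force: 0.0
```

```bash
python3 - <<'E'
from h import *
f=grab('top'); 
c=lambda p,o:(np.array(p,float)+.5)/4.7-.5+np.array(o)
W=toplane(f,c([(213,372),(354,305),(495,235),(635,165)],(280,110)),.0125)[:,:2]
u=np.array([np.cos(-1.1444),np.sin(-1.1444)]); print('centre from dividers',[(w-u*x).round(4).tolist() for w,x in zip(W,(-.068,-.002,.064,.13))])
s=readout.state(); print(s['joint_positions'].round(3), s['eef_pos'], R.from_quat(s['orientation']).as_matrix()[:,1])
E
```

```text
centre from dividers [[0.5507, -0.1922], [0.5501, -0.1925], [0.5508, -0.1928], [0.5515, -0.1926]]
[5.180e-01 4.360e-01 2.290e-01 1.364e+00 1.000e-03 2.032e+00] [0.51492422 0.29364546 0.21836172] [ 9.98390629e-01  5.67042755e-02 -8.82020126e-04]
```

Request:
{"fn": "drive_tool", "kwargs": {
  "series": [
    [0,0,0,0,0,-3,0.85],
    [0,0,0,0,0,-6.5,0.85],
    [0,0,0,0,0,-10,0.85],
    [0,0,0,0,0,-13,0.85],
    [0,0,0,0,0,-15,0.85],
    [0,0,0,0,0,-16,0.85],
    [0,0,0,0,0,-16.6,0.85],
    [0,0,0,0,0,-16.6,0.85],
    [0,0,0,0,0,-16.6,0.4],
    [0,0,0,0,0,-16.6,0.2],
    [0,0,0,0,0,-16.6,0.2],
    [0,0,0,0,0,-16.6,0.2],
    [0,0,0,0,0,-16.6,0.2],
    [0,0,0,0,0,-16.6,0.2],
    [0,0,0,0,0,-16.6,0.2],
    [0,0,0,0,0,-16.6,0.2]
  ]
}}

```text
time_s: 3.25
eef_pos: [0.5152, 0.2899, 0.0563]
orientation: [0.688, 0.725, 0.002, 0.001]
ft_force: [-2.3, -0.0, 6.3]
opening: 0.043
gripper_force: 40.6
```

Request:
{"fn": "drive_tool", "kwargs": {
  "series": [
    [0,0,0,0,0,1,0.2],
    [0,0,0,0,0,3,0.2],
    [0,0,0,0,0,6,0.2],
    [0,0,0,0,0,9,0.2],
    [0,0,0,0,0,12,0.2],
    [0,0,0,0.1,-1,13.6,0.2],
    [0,0,0.02,0.4,-3,13.6,0.2],
    [0,0,0.05,0.8,-6,13.6,0.2],
    [0,0,0.08,1.3,-9.5,13.6,0.2],
    [0,0,0.11,1.8,-13,13.6,0.2],
    [0,0,0.14,2.2,-16.5,13.6,0.2],
    [0,0,0.17,2.7,-20,13.6,0.2],
    [0,0,0.2,3.2,-23.5,13.6,0.2],
    [0,0,0.23,3.6,-27,13.6,0.2],
    [0,0,0.25,4.1,-30.5,13.6,0.2],
    [0,0,0.27,4.6,-34,13.6,0.2],
    [0,0,0.29,5.0,-37.5,13.6,0.2],
    [0,0,0.31,5.5,-41,13.6,0.2],
    [0,0,0.33,6.0,-44.5,13.6,0.2],
    [0,0,0.35,6.5,-48,13.6,0.2]
  ]
}}

```text
time_s: 4.92
eef_pos: [0.5789, -0.1925, 0.1906]
orientation: [0.551, 0.834, -0.0, -0.0]
ft_force: [0.2, 0.6, -1.4]
opening: 0.0429
gripper_force: 41.1
```

Request:
{"fn": "drive_tool", "kwargs": {
  "series": [
    [0,0,0.01,0.4,-3.2,0,0.2],
    [0,0,0.02,0.8,-6,0,0.2],
    [0,0,0.02,1.1,-8,0,0.2],
    [0,0,0.02,1.2,-9.2,0,0.2],
    [0,0,0.02,1.2,-9.2,0,0.2],
    [0,0,0.02,1.2,-9.2,0,0.2],
    [0,0,0.02,1.2,-9.2,0,0.2]
  ]
}}

```text
time_s: 5.5
eef_pos: [0.591, -0.2814, 0.1902]
orientation: [0.543, 0.84, 0.0, -0.001]
ft_force: [0.3, 0.6, -2.4]
opening: 0.0428
gripper_force: 41.1
```

```bash
python3 - <<'E'
from h import *
s=readout.state(); y=R.from_quat(s['orientation']).as_matrix(); print(s['eef_pos'].round(4), np.arctan2(y[1,1],y[0,1]), y[:,2].round(3), s['gripper_force'],s['ft_force'],s['joint_positions'].round(2))
f=grab('side','s2.png')
E
```

```text
[ 0.591  -0.2814  0.1902] 0.42313544050262714 [-0.001  0.001 -1.   ] 41.123023331165314 [ 0.28092937  0.58649223 -2.38546149] [-0.44  0.58  0.39  1.38  0.    0.7 ]
```

View pics/s2.png

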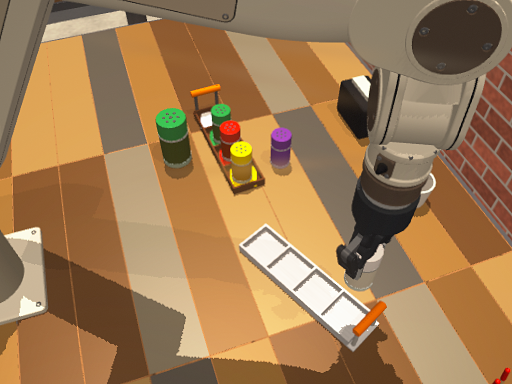

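The white jar is held upright at (360,268), above the handle compartment. Lowering it now.

Request:
{"fn": "drive_tool", "kwargs": {
  "series": [
    [0,0,0,0,0,-2,0.2],
    [0,0,0,0,0,-5,0.2],
    [0,0,0,0,0,-8,0.2],
    [0,0,0,0,0,-10.5,0.2],
    [0,0,0,0,0,-12,0.2],
    [0,0,0,0,0,-12.8,0.2],
    [0,0,0,0,0,-13.2,0.2],
    [0,0,0,0,0,-13.5,0.2],
    [0,0,0,0,0,-13.6,0.2],
    [0,0,0,0,0,-13.6,0.2]
  ]
}}

```text
time_s: 6.38
eef_pos: [0.5921, -0.2829, 0.0556]
orientation: [0.543, 0.84, 0.0, 0.001]
ft_force: [-0.1, -0.6, -1.7]
opening: 0.0433
gripper_force: 41.2
```

Request:
{"fn": "drive_tool", "kwargs": {
  "series": [
    [0,0,0,0,0,-0.1,0.2],
    [0,0,0,0,0,-0.2,0.2],
    [0,0,0,0,0,-0.2,0.2],
    [0,0,0,0,0,-0.2,0.2]
  ]
}}

```text
time_s: 6.72
eef_pos: [0.592, -0.2832, 0.0534]
orientation: [0.543, 0.839, 0.0, 0.001]
ft_force: [0.4, 0.4, 0.6]
opening: 0.0431
gripper_force: 41.2
```

Request:
{"fn": "drive_tool", "kwargs": {
  "series": [
    [0,0,0,0,0,0,0.55],
    [0,0,0,0,0,0,0.65],
    [0,0,0,0,0,0,0.8],
    [0,0,0,0,0,0,0.8],
    [0,0,0,0,0,0,0.8],
    [0,0,0,0,0,1,0.8],
    [0,0,0,0,0,3,0.8],
    [0,0,0,0,0,6,0.8],
    [0,0,0,0,0,10,0.8],
    [0,0,0,0,0,13.8,0.8],
    [0,0,-0.05,-0.7,4,13.8,0.8],
    [0,0,-0.1,-1.2,8,13.8,0.8],
    [0,0,-0.14,-1.7,12,13.8,0.8],
    [0,0,-0.18,-2.3,16,13.8,0.8],
    [0,0,-0.22,-2.9,20,13.8,0.8],
    [0,0,-0.26,-3.4,24,13.8,0.8],
    [0,0,-0.3,-4,28,13.8,0.8],
    [0,0,-0.33,-4.5,32,13.8,0.8],
    [0,0,-0.35,-5.1,36,13.8,0.8],
    [0,0,-0.37,-5.7,40,13.8,0.8]
  ]
}}

```text
time_s: 8.38
eef_pos: [0.5338, 0.1191, 0.1914]
orientation: [0.689, 0.725, 0.001, 0.0]
ft_force: [0.7, -0.3, -0.9]
opening: 0.068
gripper_force: 0.0
```

Request:
{"fn": "drive_tool", "kwargs": {
  "series": [
    [0,0,0,-0.5,4,0,0.85],
    [0,0,0,-1,7,0,0.85],
    [0,0,0,-1.4,9,0,0.85],
    [0,0,0,-1.45,10.1,0,0.85],
    [0,0,0,-1.45,10.1,0,0.85],
    [0,0,0,-1.45,10.1,0,0.85],
    [0,0,0,-1.45,10.1,-3,0.85],
    [0,0,0,-1.45,10.1,-6.5,0.85],
    [0,0,0,-1.45,10.1,-9.5,0.85],
    [0,0,0,-1.45,10.1,-11.8,0.85],
    [0,0,0,-1.45,10.1,-13,0.85],
    [0,0,0,-1.45,10.1,-13.6,0.85],
    [0,0,0,-1.45,10.1,-13.6,0.85],
    [0,0,0,-1.45,10.1,-13.6,0.85]
  ]
}}

```text
time_s: 9.55
eef_pos: [0.5206, 0.2172, 0.0549]
orientation: [0.689, 0.725, 0.0, 0.0]
ft_force: [0.6, -1.2, 0.8]
opening: 0.0725
gripper_force: 0.0
```

```bash
python3 - <<'E'
from h import *
f=grab('side','s3.png')
E
```

```text
(no output)
```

View pics/s3.png

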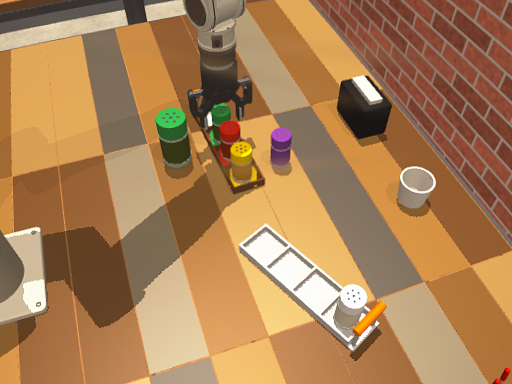

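The white jar stands in the handle compartment at (351,306), and the gripper straddles the green jar at (221,112). Closing and carrying it over.

Request:
{"fn": "drive_tool", "kwargs": {
  "series": [
    [0,0,0,0,0,0,0.4],
    [0,0,0,0,0,0,0.2],
    [0,0,0,0,0,0,0.2],
    [0,0,0,0,0,0,0.2],
    [0,0,0,0,0,0,0.2],
    [0,0,0,0,0,0,0.2],
    [0,0,0,0,0,0,0.2],
    [0,0,0,0,0,0,0.2]
  ]
}}

```text
time_s: 10.27
eef_pos: [0.5205, 0.2185, 0.0557]
orientation: [0.688, 0.725, 0.001, 0.001]
ft_force: [-0.8, -0.6, 5.2]
opening: 0.0436
gripper_force: 40.5
```

Request:
{"fn": "drive_tool", "kwargs": {
  "series": [
    [0,0,0,0,0,1,0.2],
    [0,0,0,0,0,3,0.2],
    [0,0,0,0,0,6,0.2],
    [0,0,0,0,0,9,0.2],
    [0,0,0,0,0,12,0.2],
    [0,0,0,0.1,-1,13.6,0.2],
    [0,0,0.02,0.3,-3,13.6,0.2],
    [0,0,0.05,0.6,-6,13.6,0.2],
    [0,0,0.08,0.9,-9.5,13.6,0.2],
    [0,0,0.11,1.3,-13,13.6,0.2],
    [0,0,0.15,1.6,-16.5,13.6,0.2],
    [0,0,0.19,2.0,-20,13.6,0.2],
    [0,0,0.23,2.3,-23.5,13.6,0.2],
    [0,0,0.27,2.7,-27,13.6,0.2],
    [0,0,0.3,3.0,-30.5,13.6,0.2],
    [0,0,0.33,3.4,-34,13.6,0.2],
    [0,0,0.35,3.7,-37.5,13.6,0.2],
    [0,0,0.37,4.1,-41,13.6,0.2],
    [0,0,0.37,4.3,-43,13.6,0.2],
    [0,0,0.37,4.4,-44.1,13.6,0.2]
  ]
}}

```text
time_s: 11.93
eef_pos: [0.5634, -0.2257, 0.1901]
orientation: [0.545, 0.839, -0.0, -0.0]
ft_force: [0.1, 0.3, -0.6]
opening: 0.0434
gripper_force: 40.9
```

Request:
{"fn": "drive_tool", "kwargs": {
  "series": [
    [0,0,0,0,0,0,0.2],
    [0,0,0,0,0,0,0.2],
    [0,0,0,0,0,0,0.2],
    [0,0,0,0,0,-2,0.2],
    [0,0,0,0,0,-5,0.2],
    [0,0,0,0,0,-8,0.2],
    [0,0,0,0,0,-10.5,0.2],
    [0,0,0,0,0,-12,0.2],
    [0,0,0,0,0,-12.8,0.2],
    [0,0,0,0,0,-13.2,0.2],
    [0,0,0,0,0,-13.4,0.2],
    [0,0,0,0,0,-13.5,0.2],
    [0,0,0,0,0,-13.5,0.2],
    [0,0,0,0,0,-13.5,0.2]
  ]
}}

```text
time_s: 13.1
eef_pos: [0.5647, -0.223, 0.0567]
orientation: [0.543, 0.84, 0.0, 0.001]
ft_force: [-0.6, 0.4, -1.3]
opening: 0.0434
gripper_force: 40.9
```

Request:
{"fn": "drive_tool", "kwargs": {
  "series": [
    [0,0,0,0,0,-0.1,0.2],
    [0,0,0,0,0,-0.2,0.2],
    [0,0,0,0,0,-0.3,0.2],
    [0,0,0,0,0,-0.3,0.2],
    [0,0,0,0,0,-0.3,0.2]
  ]
}}

```text
time_s: 13.52
eef_pos: [0.5639, -0.223, 0.0527]
orientation: [0.543, 0.839, 0.0, 0.0]
ft_force: [0.1, -0.4, 0.4]
opening: 0.043
gripper_force: 41.0
```

Request:
{"fn": "drive_tool", "kwargs": {
  "series": [
    [0,0,0,0,0,0,0.55],
    [0,0,0,0,0,0,0.65],
    [0,0,0,0,0,0,0.75],
    [0,0,0,0,0,0,0.75],
    [0,0,0,0,0,0,0.75],
    [0,0,0,0,0,1,0.75],
    [0,0,0,0,0,3,0.75],
    [0,0,0,0,0,6,0.75],
    [0,0,0,0,0,10,0.75],
    [0,0,0,0,0,13.8,0.75],
    [0,0,-0.05,-0.5,4,13.8,0.85],
    [0,0,-0.1,-0.9,8,13.8,0.85],
    [0,0,-0.14,-1.3,12,13.8,0.85],
    [0,0,-0.18,-1.7,16,13.8,0.85],
    [0,0,-0.23,-2.2,20,13.8,0.85],
    [0,0,-0.28,-2.6,24,13.8,0.85],
    [0,0,-0.32,-3,28,13.8,0.85],
    [0,0,-0.35,-3.5,32,13.8,0.85],
    [0,0,-0.37,-3.9,35.5,13.8,0.85],
    [0,0,-0.37,-4.15,38,13.8,0.85]
  ]
}}

```text
time_s: 15.18
eef_pos: [0.5215, 0.1604, 0.1914]
orientation: [0.688, 0.726, 0.001, 0.0]
ft_force: [0.8, -0.5, -0.8]
opening: 0.0726
gripper_force: 0.0
```

Request:
{"fn": "drive_tool", "kwargs": {
  "series": [
    [0,0,0,0,0,0,0.85],
    [0,0,0,0,0,0,0.85],
    [0,0,0,0,0,-3,0.85],
    [0,0,0,0,0,-6.5,0.85],
    [0,0,0,0,0,-9.5,0.85],
    [0,0,0,0,0,-11.8,0.85],
    [0,0,0,0,0,-13,0.85],
    [0,0,0,0,0,-13.6,0.85],
    [0,0,0,0,0,-13.6,0.85],
    [0,0,0,0,0,-13.6,0.4],
    [0,0,0,0,0,-13.6,0.2],
    [0,0,0,0,0,-13.6,0.2],
    [0,0,0,0,0,-13.6,0.2],
    [0,0,0,0,0,-13.6,0.2],
    [0,0,0,0,0,-13.6,0.2],
    [0,0,0,0,0,-13.6,0.2],
    [0,0,0,0,0,-13.6,0.2]
  ]
}}

```text
time_s: 16.6
eef_pos: [0.5233, 0.1572, 0.0559]
orientation: [0.689, 0.725, 0.001, 0.001]
ft_force: [-0.4, -2.0, 6.1]
opening: 0.0432
gripper_force: 40.7
```

Request:
{"fn": "drive_tool", "kwargs": {
  "series": [
    [0,0,0,0,0,1,0.2],
    [0,0,0,0,0,3,0.2],
    [0,0,0,0,0,6,0.2],
    [0,0,0,0,0,9,0.2],
    [0,0,0,0,0,12,0.2],
    [0,0,0,0,-1,13.6,0.2],
    [0,0,0.03,0.1,-3,13.6,0.2],
    [0,0,0.07,0.3,-6,13.6,0.2],
    [0,0,0.12,0.4,-9.5,13.6,0.2],
    [0,0,0.17,0.6,-13,13.6,0.2],
    [0,0,0.22,0.8,-16.5,13.6,0.2],
    [0,0,0.27,0.9,-20,13.6,0.2],
    [0,0,0.31,1.1,-23.5,13.6,0.2],
    [0,0,0.34,1.2,-27,13.6,0.2],
    [0,0,0.36,1.4,-29.5,13.6,0.2],
    [0,0,0.37,1.45,-31.2,13.6,0.2],
    [0,0,0.37,1.45,-31.9,13.6,0.2],
    [0,0,0.37,1.45,-31.9,13.6,0.2],
    [0,0,0.37,1.45,-31.9,13.6,0.2]
  ]
}}

```text
time_s: 18.18
eef_pos: [0.5365, -0.1612, 0.1903]
orientation: [0.543, 0.839, 0.0, -0.0]
ft_force: [-0.6, 0.3, -2.2]
opening: 0.0438
gripper_force: 41.0
```

Request:
{"fn": "drive_tool", "kwargs": {
  "series": [
    [0,0,0,0,0,-2,0.2],
    [0,0,0,0,0,-5,0.2],
    [0,0,0,0,0,-8,0.2],
    [0,0,0,0,0,-10.5,0.2],
    [0,0,0,0,0,-12,0.2],
    [0,0,0,0,0,-12.8,0.2],
    [0,0,0,0,0,-13.2,0.2],
    [0,0,0,0,0,-13.4,0.2],
    [0,0,0,0,0,-13.6,0.2],
    [0,0,0,0,0,-13.7,0.2],
    [0,0,0,0,0,-13.8,0.2],
    [0,0,0,0,0,-13.8,0.2],
    [0,0,0,0,0,-13.8,0.2]
  ]
}}

```text
time_s: 19.27
eef_pos: [0.5373, -0.162, 0.0531]
orientation: [0.543, 0.839, 0.0, 0.001]
ft_force: [0.3, -0.5, -0.5]
opening: 0.0431
gripper_force: 41.1
```

Request:
{"fn": "drive_tool", "kwargs": {
  "series": [
    [0,0,0,0,0,-0.05,0.2],
    [0,0,0,0,0,-0.05,0.2],
    [0,0,0,0,0,-0.05,0.2]
  ]
}}

```text
time_s: 19.52
eef_pos: [0.5374, -0.162, 0.053]
orientation: [0.543, 0.839, 0.0, 0.001]
ft_force: [-2.1, 0.9, 5.5]
opening: 0.0434
gripper_force: 41.6
```

Request:
{"fn": "drive_tool", "kwargs": {
  "series": [
    [0,0,0,0,0,0,0.55],
    [0,0,0,0,0,0,0.65],
    [0,0,0,0,0,0,0.75],
    [0,0,0,0,0,0,0.75],
    [0,0,0,0,0,0,0.75],
    [0,0,0,0,0,1,0.75],
    [0,0,0,0,0,3,0.75],
    [0,0,0,0,0,6,0.75],
    [0,0,0,0,0,10,0.75],
    [0,0,0,0,0,13.9,0.75],
    [0,0,-0.06,-0.2,4,13.9,0.8],
    [0,0,-0.13,-0.4,8,13.9,0.8],
    [0,0,-0.2,-0.6,12,13.9,0.8],
    [0,0,-0.26,-0.8,16,13.9,0.8],
    [0,0,-0.32,-1,20,13.9,0.8],
    [0,0,-0.36,-1.2,23.5,13.9,0.8],
    [0,0,-0.37,-1.2,25.1,13.9,0.8],
    [0,0,-0.37,-1.2,25.1,13.9,0.8],
    [0,0,-0.37,-1.2,25.1,13.9,0.8]
  ]
}}

```text
time_s: 21.1
eef_pos: [0.5247, 0.0901, 0.1914]
orientation: [0.688, 0.726, 0.0, 0.0]
ft_force: [-0.3, 0.0, -0.4]
opening: 0.0683
gripper_force: 0.0
```

Request:
{"fn": "drive_tool", "kwargs": {
  "series": [
    [0,0,0,0,0,-3,0.8],
    [0,0,0,0,0,-6.5,0.8],
    [0,0,0,0,0,-9.5,0.8],
    [0,0,0,0,0,-11.8,0.8],
    [0,0,0,0,0,-13,0.8],
    [0,0,0,0,0,-13.6,0.8],
    [0,0,0,0,0,-13.6,0.8],
    [0,0,0,0,0,-13.6,0.4],
    [0,0,0,0,0,-13.6,0.2],
    [0,0,0,0,0,-13.6,0.2],
    [0,0,0,0,0,-13.6,0.2],
    [0,0,0,0,0,-13.6,0.2],
    [0,0,0,0,0,-13.6,0.2],
    [0,0,0,0,0,-13.6,0.2],
    [0,0,0,0,0,-13.6,0.2]
  ]
}}

```text
time_s: 22.35
eef_pos: [0.5258, 0.089, 0.0563]
orientation: [0.689, 0.725, 0.001, 0.001]
ft_force: [-0.3, -3.0, 6.9]
opening: 0.0429
gripper_force: 41.0
```

Request:
{"fn": "drive_tool", "kwargs": {
  "series": [
    [0,0,0,0,0,1,0.2],
    [0,0,0,0,0,3,0.2],
    [0,0,0,0,0,6,0.2],
    [0,0,0,0,0,9,0.2],
    [0,0,0,0,0,12,0.2],
    [0,0,0.02,-0.1,-1,13.6,0.2],
    [0,0,0.06,-0.3,-3,13.6,0.2],
    [0,0,0.13,-0.5,-6,13.6,0.2],
    [0,0,0.2,-0.8,-9.5,13.6,0.2],
    [0,0,0.27,-1.1,-13,13.6,0.2],
    [0,0,0.33,-1.3,-16,13.6,0.2],
    [0,0,0.36,-1.5,-18,13.6,0.2],
    [0,0,0.37,-1.55,-19.1,13.6,0.2],
    [0,0,0.37,-1.55,-19.1,13.6,0.2],
    [0,0,0.37,-1.55,-19.1,13.6,0.2],
    [0,0,0.37,-1.55,-19.1,13.6,0.2]
  ]
}}

```text
time_s: 23.68
eef_pos: [0.5091, -0.101, 0.1908]
orientation: [0.543, 0.84, 0.0, -0.0]
ft_force: [-0.1, 0.6, -2.3]
opening: 0.0433
gripper_force: 41.1
```

Request:
{"fn": "drive_tool", "kwargs": {
  "series": [
    [0,0,0,0,0,-2,0.2],
    [0,0,0,0,0,-5,0.2],
    [0,0,0,0,0,-8,0.2],
    [0,0,0,0,0,-10.5,0.2],
    [0,0,0,0,0,-12,0.2],
    [0,0,0,0,0,-12.8,0.2],
    [0,0,0,0,0,-13.2,0.2],
    [0,0,0,0,0,-13.4,0.2],
    [0,0,0,0,0,-13.6,0.2],
    [0,0,0,0,0,-13.7,0.2],
    [0,0,0,0,0,-13.8,0.2],
    [0,0,0,0,0,-13.8,0.2],
    [0,0,0,0,0,-13.8,0.2]
  ]
}}

```text
time_s: 24.77
eef_pos: [0.5097, -0.1019, 0.0534]
orientation: [0.543, 0.839, 0.0, 0.001]
ft_force: [-0.0, -0.3, -1.0]
opening: 0.0433
gripper_force: 41.2
```

Request:
{"fn": "drive_tool", "kwargs": {
  "series": [
    [0,0,0,0,0,-0.05,0.2],
    [0,0,0,0,0,-0.08,0.2],
    [0,0,0,0,0,-0.08,0.2]
  ]
}}

```text
time_s: 25.02
eef_pos: [0.5097, -0.102, 0.0533]
orientation: [0.543, 0.839, 0.0, 0.001]
ft_force: [-2.4, 0.0, 5.2]
opening: 0.043
gripper_force: 41.8
```

Request:
{"fn": "drive_tool", "kwargs": {
  "series": [
    [0,0,0,0,0,0,0.55],
    [0,0,0,0,0,0,0.65],
    [0,0,0,0,0,0,0.75],
    [0,0,0,0,0,0,0.75],
    [0,0,0,0,0,0,0.75],
    [0,0,0,0,0,1,0.75],
    [0,0,0,0,0,3,0.75],
    [0,0,0,0,0,6,0.75],
    [0,0,0,0,0,10,0.75],
    [0,0,0,0,0,14,0.75],
    [0,0,0,-5,4,16,0.75],
    [0,0,0,-9,8,18,0.75],
    [0,0,0,-13,12,18,0.75],
    [0,0,0,-16,16,18,0.75],
    [0,0,0,-18,20,18,0.75],
    [0,0,0,-18,24,18,0.75],
    [0,0,0,-18,24,18,0.75],
    [0,0,0,-18,24,18,0.75],
    [0,0,0,-18,24,18,0.75],
    [0,0,0,-18,24,18,0.75]
  ]
}}

```text
time_s: 26.68
eef_pos: [0.3289, 0.139, 0.2328]
orientation: [0.542, 0.84, 0.0, 0.001]
ft_force: [0.4, 0.4, 0.1]
opening: 0.064
gripper_force: 0.0
```

```bash
python3 - <<'E'
from h import *
f=grab('side'); g=grab('top')
a=f['pixels'][190:370,220:420]; b=g['pixels'][110:225,280:450]
a=cv2.resize(a,(600,540)); b=cv2.resize(b,(600,406))
cv2.imwrite('pics/fs.png',a[:,:,::-1]);cv2.imwrite('pics/ft.png',b[:,:,::-1])
E
```

```text
(no output)
```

View pics/fs.png

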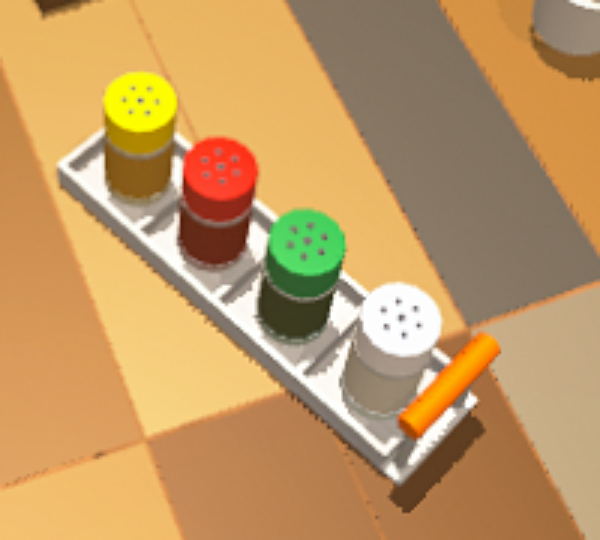

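View pics/ft.png

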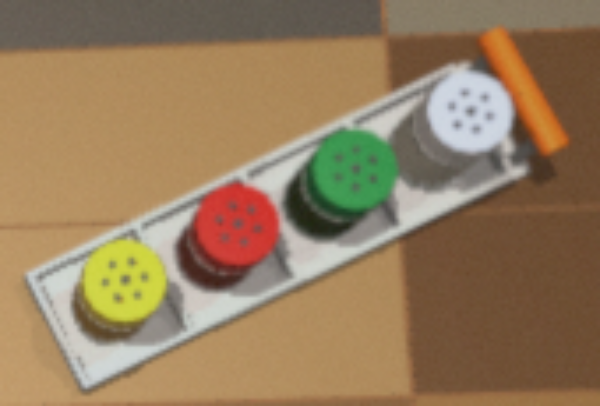

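Both views show all four jars upright, each inside its own compartment, in the order white, green, red, yellow from the handle (side crop: (400,318), (307,242), (220,167), (140,100)). The arm is clear.

```bash
python3 -c "
from workcell import env
print(env.sign_off())"
```

```text
the job is handed in; nothing more can be done
None
```

All four jars now stand upright in the metal tray, one per compartment, in the order white, green, red, yellow from the handle; the job was handed in with about 27 s of the 112 s used, and sign-off returned no verdict.

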